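# Pop the soap cupboard ajar past the cup

## Robot

A 6-joint arm with a two-finger parallel gripper is mounted at the origin on the work surface. World frame = base frame: x ahead of the robot, y to its left, z up, the work surface at z = 0. Lengths are in m, angles in degrees, forces in N, time in s.
With the tool pointing down it reaches from about 0.35 to 0.875 m from the base axis. Payload 4.2 kg.
Tool frame: the origin (TCP) lies at the very end of the fingers, on their centre line; the grasp point (between the pads) lies 19 mm behind it; z points along the fingers, y is the line along which they close (so a half turn about z gives the same grasp; the last joint's range is limited). The gripper opens to 87 mm and grips with 3 to 60 N. Pads are 19 mm wide; open, the fingers measure 117 mm over their backs; the gripper's body (75 mm by 190 mm) begins 51 mm behind the grasp point.
Start: joints at [-50.902, 22.042, 0.453, 0, -68.411, -14.817], TCP at [0.257, -0.57, 0.223] pointing down, gripper open.
Joint ranges: [-179.83, 179.83], [-69.29, 118.12], [-61.27, 80.66], [-181.25, 117.63], [-171.15, -9.14], [-177.46, 177.46]. Speed limits (degrees/s): [159.86, 159.86, 180, 180, 180, 180].

## Interface

Orientations are given as a 3x3 rotation matrix whose columns are the frame's x, y, z axes.
In Python, from station import * gives the robot as it stands.
- The arm moves only by the shell command python3 -m pendant 'ROWS'. ROWS is JSON, a list of rows, each an object of numbers: "x", "y", "z": the shift along the world's x, y, z normalised to -1 to 1, where 1 is 250 mm; "rx", "ry", "rz": the turn, a rotation vector about the world's x, y, z normalised to -1 to 1, where 1 is 180 degrees; "claw": the opening, from 0 (shut) to 1 (fully open). A call has exactly 8 rows; each row is the pose to reach, as a shift and turn from the pose commanded when the call began, turning the shorter way round; what a row does not reach only later rows make up. A row lasts 1/8 s, in which the tool goes at most 62.5 mm and 10.7 degrees, less where a joint would pass 70% of its speed; a pose out of reach is approached as far as the arm can. A call with a number of a shift or a turn outside -1 to 1 is refused whole. A call with a gripper value outside its range is refused whole. The fingers move at their own pace and stop on an object; the grip force is fixed at half the most. Time passes only in rows, so rows that repeat a pose let the fingers close, or fill a call up. It gives the time, the measured TCP pose, the force, the opening and the grip force at its end, in the units of the state.
- sense(): the state, without advancing time (a new reading comes with each control period).
- capture(name): name is "side" or "top"; returns a dict with "color" (480x640x3 uint8, red, green, blue), "mtx" (3x3 intrinsics, pixels), "k1" (the pictures are not rectified: a ray, as slopes to the right and down, at radius r is drawn at 1 + k1 r^2 times it, then the intrinsics apply), "world_to_cam" (4x4, takes a point from world to camera coordinates). Camera axes: x right, y up, looking along -z (the intrinsics and any distortion apply to the point x, -y, -z); pixel columns grow to the right and rows downward; lengths in m; the calibration is good to about 2 mm. A picture is of the moment at which its call begins. There is no depth.
- finish_job(): hands the job in; it is judged then, once.
Trained networks look in a picture, given as the dict that the camera call returned (one of the last four; its "shot" number tells which), for a name from the list of things; names that differ only in an ending like _2 or _b are one class to them, and where a whole thing is asked for, a point or a joint stands for the part that bears it (a point fixed in the world has none). Each returns a list of dicts, best first, with "conf" (0 to 1); they miss things now and then, are a little off and sometimes report something else, mostly with a low value. They report only what shows in the picture. A call takes as long as a camera call. They do not tell look-alikes from the thing itself.
- search_frame(picture, label): "centre" ([column, row] in pixels, amid what is visible of it).
- regions_of(picture, label): "region" (480x640 bool, what is visible of it) and "centre" ([column, row] in pixels, amid what is visible of it).
The state is a dict: "time_s": time; "joints": joint angles; "joint_velocities": joint speeds; "effort": joint torques, N m; "tcp_pos": TCP position; "ee_rot": TCP orientation; "wrist_force": force on the tool from outside, world axes, zero at the start; "moment": the same for the moment, N m; "gripper_width": opening from 0.0 (shut) to 1.0 (fully open); "gripper_force": force on a finger pad.
Only numpy, scipy, OpenCV 4.12 (cv2) and the standard library are available. Lean on these libraries where they do the work, as an engineer would, in place of code of your own. Each camera call takes 0.05 s, during which the arm holds its last target. There are 200 camera calls.

## Task

The steel cup is standing in the way of the wider cupboard's door. With the fingertips slide the cup sideways along the ledge, upright and never lifted, until no part of it is in front of that door; then press the push catch on top of the wider cupboard so that its door springs ajar, and leave it ajar. Keep the narrower cupboard shut and leave everything else where it is.

Things in the scene. Friction and masses are not known exactly. Their poses are not given: they have to be found in the camera images.
- wide: The wider of two white laminate cupboards standing on the ledge: 160 deep (own x) x 240 wide (own y) x 200 high mm. Origin: centre of its underside; own +x points to its back, its door is the whole front face, 80 mm from the origin towards own -x. Fixed: it does not shift. It may stand left or right of the narrow one.
- wide_catch_top (a point): Centre of the top face of the wide cupboard's push catch: a plain steel pad 42 (x) x 50 (y) mm with a thin grey frame round it, on the cupboard's top close to the front; at rest its top is 212 mm above the ledge (12 mm above the cupboard's top), 34 mm towards own -x and 75 mm towards own -y from the cupboard's centre. It is pressed straight down, 6 mm of travel, spring of 2 N at rest rising to 6 N at the bottom; the latch lets go at about 4 mm. It springs back when let go.
- wide_door (a joint): Angle of the wide cupboard's door in rad: 0 shut; hinged upright along its own +y front edge, the free edge (own -y side, next to the catch) swings out towards own -x. The door is 230 mm wide, 194 high, 16 thick, its top below the cupboard's top. Held shut by the catch until that is pressed; then a spring brings it to rest ajar at about 0.4 rad in under a second (free edge about 90 mm out).
- narrow: The narrower white cupboard, same make and catch: 160 deep x 150 wide x 200 high mm. Origin: centre of its underside, front 80 mm towards own -x. Fixed. To be left shut.
- narrow_door (a joint): Angle of the narrow cupboard's door in rad, 0 shut. Must stay shut.
- cup: Straight-sided open stainless steel cup, 72 mm across, 72 mm high, about 0.16 kg, loose on the ledge in front of the wide cupboard's door. Origin: centre of its underside. It is clear of the door when its centre is more than 151 mm to either side (own y of the wide cupboard) of the cupboard's centre.
- holder: Pale blue ceramic bar holder with a yellow soap bar, 80 (x) x 110 (y) x 34 mm high, loose on the ledge in front of the narrow cupboard. Origin: centre of its underside. Bystander.
- pegpot: Small terracotta bowl 64 mm across, 50 mm high, loose on top of the narrow cupboard. Origin: centre of its underside. Bystander.
- bottle: White twist-capped bottle 72 mm across, 210 mm high, loose, off to the left side. Origin: centre of its underside. Bystander.
- brush: Scrubbing brush 50 x 140 x 40 mm, lying loose along the back of the wide cupboard's top, behind the catch. Origin: centre of its underside. Bystander.
- washboard: Green plastic washboard lying flat, 190 x 300 x 16 mm, loose, off to the right side. Origin: centre of its underside. Bystander.
Not all that is in view belongs to the job. There is more than one size of the cup; the one meant has the size given above.

How it is judged (in metres and radians):
On the way, in this order (a step that is already met when the one before it is completed fails the run):
1. the cup has been slid sideways clear of the wide door while that door is still shut ((y of cup in the frame of wide above 0.145 m or y of cup in the frame of wide below -0.145 m) and value of joint wide_door below 0.03 rad), for 0.1 s.
2. the catch has released and the wide door stands ajar (value of joint wide_door above 0.3 rad), for 0.2 s.
At the end, for the whole second after the job is handed in: The wide door rests ajar (0.3 to 0.55 rad), the narrow one is shut, and the cup stands upright and still on the ledge with its centre more than 145 mm to either side of the wide cupboard's centre line (value of joint wide_door between 0.3 and 0.55 rad and value of joint narrow_door below 0.05 rad and (y of cup in the frame of wide above 0.145 m or y of cup in the frame of wide below -0.145 m) and angle between cup's own z axis and vertical below 0.1 rad and height (world z) of cup between -0.005 and 0.008 m and linear speed of cup below 0.02 m/s); the robot touches nothing.
It fails at once if the cup is lifted off the ledge (height (world z) of cup above 0.015 m).
It fails at once if the cup is tipped (angle between cup's own z axis and vertical above 0.35 rad).
It fails at once if the wide door strikes the cup (contact force between wide_door and cup above 1 N).
It fails at once if the narrow cupboard comes open (value of joint narrow_door above 0.08 rad).
It fails at once if a bystander is disturbed (distance of any of holder, pegpot, bottle, brush, washboard from where it was at the start of the episode above 0.02 m).
It also fails if it takes over 56 s, if anything falls off the work surface, if the arm or the gripper's body presses on something with over 40 N, if the wrist force passes 120 N, or if a joint passes its speed limit or range.

## Working session

There is one attempt and no reset: what is moved stays moved. The work goes in short steps, Python scripts to look and compute and a shell command to move; the robot and the scene stay as the last step left them, time stands still between calls to the robot, and variables do not carry over. Pictures are saved under pics/ and viewed, at most 10 in all, crops included, and the job is handed in when it is done.

```bash
mkdir -p pics; cat > h.py <<'E'
from station import *
import numpy as np, cv2
def ray(p,uv):
    K=np.array(p["mtx"]);k=p["k1"]
    d=np.array([(uv[0]-K[0,2])/K[0,0],(uv[1]-K[1,2])/K[1,1]])
    s=d.copy()
    for _ in range(20): s=d/(1+k*(s@s))
    T=np.array(p["world_to_cam"]);R=T[:3,:3]
    return -R.T@T[:3,3], R.T@np.array([s[0],-s[1],-1])
def onz(p,uv,z):
    o,d=ray(p,uv); return (o+d*(z-o[2])/d[2]).round(4)
def pix(p,X):
    T=np.array(p["world_to_cam"]);K=np.array(p["mtx"])
    c=T[:3,:3]@np.array(X)+T[:3,3]; s=np.array([c[0],-c[1]])/-c[2]
    s=s*(1+p["k1"]*(s@s)); return (K[:2,:2]@s+K[:2,2]).round(1)
def save(p,n): cv2.imwrite(f"pics/{n}.png",p["color"][:,:,::-1])
E
python3 - <<'E'
from h import *
for c in("top","side"):
    p=capture(c); save(p,c+"0"); o=ray(p,(320,240)); print(c,o[0].round(2),o[1].round(2))
    for l in "wide wide_catch_top narrow cup holder pegpot bottle brush washboard".split():
        r=search_frame(p,l)
        print(l,[(np.round(d["centre"],0).tolist(),round(d["conf"],2),onz(p,d["centre"],{"wide":.2,"wide_catch_top":.212,"narrow":.2,"pegpot":.25,"brush":.24,"cup":.036}.get(l,0.03)).tolist()) for d in r[:4]])
E
```

```text
top [ 0.4  -0.03  1.53] [ 0.1 -0.  -1. ]
wide [([361.0, 213.0], 0.83, [0.6025, -0.1458, 0.2])]
wide_catch_top [([391.0, 216.0], 0.75, [0.5936, -0.2275, 0.212])]
narrow [([261.0, 218.0], 0.56, [0.586, 0.138, 0.2])]
cup [([348.0, 306.0], 0.74, [0.3372, -0.1197, 0.036]), ([403.0, 312.0], 0.73, [0.3187, -0.2917, 0.036]), ([371.0, 266.0], 0.62, [0.4621, -0.1902, 0.036]), ([358.0, 234.0], 0.21, [0.5614, -0.1506, 0.036])]
holder [([245.0, 195.0], 0.21, [0.6849, 0.2103, 0.03])]
pegpot [([243.0, 194.0], 0.69, [0.6448, 0.1802, 0.25]), ([362.0, 213.0], 0.49, [0.5962, -0.1443, 0.25])]
bottle [([149.0, 242.0], 0.72, [0.5308, 0.5077, 0.03])]
brush [([355.0, 189.0], 0.62, [0.663, -0.1262, 0.24])]
washboard [([479.0, 235.0], 0.79, [0.5634, -0.5334, 0.03])]
side [0.53 0.56 1.02] [-0.02 -0.56 -0.83]
wide [([303.0, 214.0], 0.6, [0.5494, -0.0766, 0.2])]
wide_catch_top [([285.0, 166.0], 0.49, [0.5939, -0.2216, 0.212])]
narrow [([277.0, 330.0], 0.97, [0.6048, 0.2124, 0.2]), ([324.0, 475.0], 0.55, [0.5219, 0.4738, 0.2])]
cup [([331.0, 214.0], 0.76, [0.476, -0.1987, 0.036]), ([380.0, 185.0], 0.68, [0.3246, -0.3026, 0.036]), ([382.0, 234.0], 0.67, [0.3396, -0.1263, 0.036]), ([253.0, 191.0], 0.24, [0.6987, -0.2925, 0.036])]
holder [([351.0, 342.0], 0.97, [0.4459, 0.1765, 0.03])]
pegpot [([250.0, 303.0], 0.87, [0.6529, 0.1765, 0.25]), ([350.0, 344.0], 0.4, [0.4657, 0.2641, 0.25])]
bottle [([324.0, 475.0], 0.9, [0.5193, 0.4564, 0.03])]
brush [([254.0, 192.0], 0.77, [0.6627, -0.1132, 0.24])]
washboard [([299.0, 137.0], 0.78, [0.5638, -0.5223, 0.03])]
```

```bash
python3 - <<'E'
import cv2
a=cv2.imread("pics/top0.png")[160:360,180:500]
b=cv2.imread("pics/side0.png")[90:390,190:510]
a=cv2.resize(a,(640,400),interpolation=cv2.INTER_CUBIC)
cv2.imwrite("pics/topc.png",a)
cv2.imwrite("pics/sidec.png",cv2.resize(b,(640,600),interpolation=cv2.INTER_CUBIC))
E
```

```text
(no output)
```

View pics/topc.png

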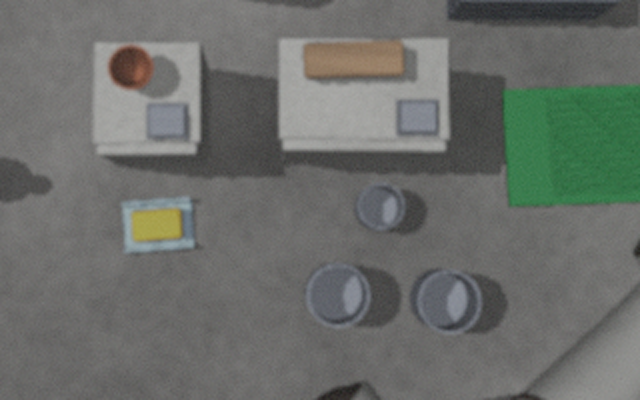

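View pics/sidec.png

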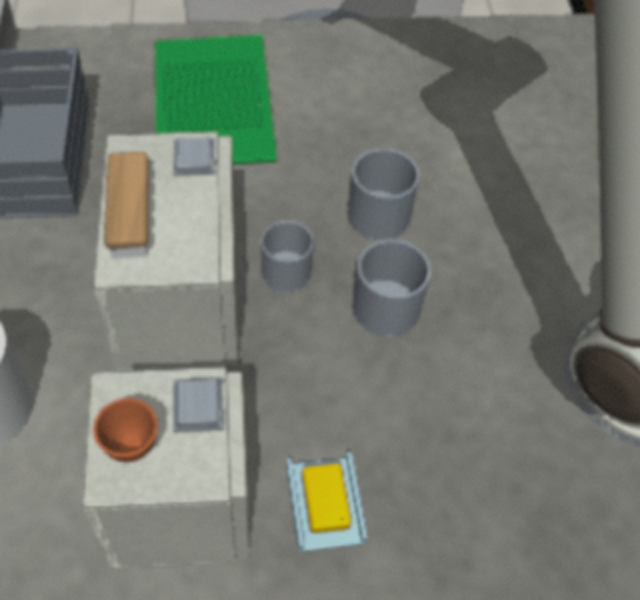

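The top view shows three steel cups: a small one at (371,264) in front of the wide door and two clearly larger ones at (348,306) and (403,312). The wide cupboard spans columns 320–404. Its catch is at (389,218), with the washboard starting at about column 432. I choose the small cup at (371,264) and will check its size as I measure.

```bash
python3 - <<'E'
from h import *
p=capture("top"); s=sense(); print(s["tcp_pos"],np.round(s["ee_rot"],2).tolist())
c=lambda u,v:(u/2+180,v/2+160)
for n,u,v,z in [("bl",279,38,.2),("br",449,38,.2),("fr",448,138,.2),("fl",280,138,.2),("doorl",283,150,.194),("doorr",446,150,.194),("catch",417,116,.212),("catchL",396,116,.212),("catchR",438,116,.212),("wb_fl",509,206,.016),("wb_bl",504,90,.016),("cupL",357,207,.072),("cupR",405,207,.072),("cupT",381,184,.072),("cupB",381,230,.072),("bigL",306,295,.1),("bigR",371,295,.1),("big2L",416,300,.1),("big2R",482,300,.1),("bigT",450,268,.1),("holdR",194,225,.03)]:
    print(n,onz(p,c(u,v),z))
g=p["color"][240:340,320:440]
cv2.imwrite("pics/cupc.png",cv2.resize(g,(600,500),interpolation=cv2.INTER_CUBIC)[:,:,::-1])
q=capture("side")
k=lambda u,v:(u/2+190,v/2+90)
for n,u,v,z in [("cupmid",287,246,.072),("cupN",287,270,.072),("cupbase",287,289,0),("catch",195,155,.212),("big base",388,332,0),("big2 base",381,237,0),("bigrim near",392,286,.1)]: print(n,onz(q,k(u,v),z))
E
```

```text
[ 0.2570286  -0.56968129  0.22256055] [[-0.91, -0.41, -0.0], [-0.41, 0.91, -0.0], [0.0, -0.0, -1.0]]
bl [ 0.7004 -0.0274  0.2   ]
br [ 0.7021 -0.2691  0.2   ]
fr [ 0.559  -0.2665  0.2   ]
fl [ 0.5572 -0.0299  0.2   ]
doorl [ 0.5408 -0.0343  0.194 ]
doorr [ 0.5426 -0.2646  0.194 ]
catch [ 0.5882 -0.2213  0.212 ]
catchL [ 0.588 -0.192  0.212]
catchR [ 0.5884 -0.2506  0.212 ]
wb_fl [ 0.4729 -0.3956  0.016 ]
wb_bl [ 0.6596 -0.3903  0.016 ]
cupL [ 0.4667 -0.1492  0.072 ]
cupR [ 0.4673 -0.2228  0.072 ]
cupT [ 0.5024 -0.1861  0.072 ]
cupB [ 0.4318 -0.1859  0.072 ]
bigL [ 0.3336 -0.0707  0.1   ]
bigR [ 0.3344 -0.1676  0.1   ]
big2L [ 0.3276 -0.2346  0.1   ]
big2R [ 0.3285 -0.3327  0.1   ]
bigT [ 0.3754 -0.2857  0.1   ]
holdR [0.4383 0.1042 0.03  ]
cupmid [ 0.4704 -0.1751  0.072 ]
cupN [ 0.4724 -0.1348  0.072 ]
cupbase [ 0.4698 -0.1544  0.    ]
catch [ 0.5868 -0.2144  0.212 ]
big base [ 0.3357 -0.0781  0.    ]
big2 base [ 0.327  -0.2429  0.    ]
bigrim near [ 0.3417 -0.0845  0.1   ]
```

View pics/cupc.png

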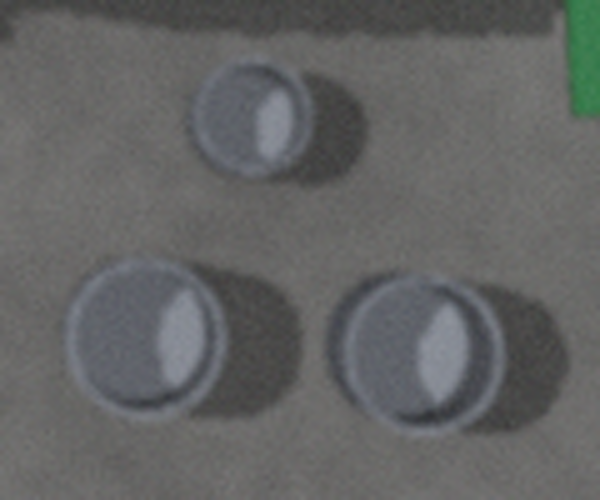

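The close crop confirms it: the small cup's rim, centred near (371,264), measures 73 mm across, and the other two about 98 mm. The cup is at (0.467, -0.186), the wide cupboard's centre line at y=-0.148 and its door front at x=0.541. I will slide the cup right to y≈-0.307.

```bash
python3 -m pendant '[{"x":0.84,"y":1,"z":0,"rz":-0.135,"claw":1},{"x":0.84,"y":1,"z":0,"rz":-0.135,"claw":1},{"x":0.84,"y":1,"z":0,"rz":-0.135,"claw":1},{"x":0.84,"y":1,"z":0,"rz":-0.135,"claw":1},{"x":0.84,"y":1,"z":0,"rz":-0.135,"claw":1},{"x":0.84,"y":1,"z":0,"rz":-0.135,"claw":1},{"x":0.84,"y":1,"z":0,"rz":-0.135,"claw":1},{"x":0.84,"y":1,"z":0,"rz":-0.135,"claw":1}]'
python3 -m pendant '[{"y":0.535,"claw":1},{"y":0.535,"claw":1},{"y":0.535,"claw":1},{"y":0.535,"claw":1},{"y":0.535,"z":-0.25,"claw":1},{"y":0.535,"z":-0.4,"claw":1},{"y":0.535,"z":-0.4,"claw":1},{"y":0.535,"z":-0.4,"claw":1}]'
python3 -c "
from h import *
print(np.round(sense()['ee_rot'],3).tolist())
p=capture('top');save(p,'t1');q=capture('side');save(q,'s1')
cv2.imwrite('pics/c1.png',np.hstack([cv2.resize(x['color'][a:a+160,b:b+160],(400,400))[:,:,::-1] for x,a,b in((p,180,300),(q,120,240))]))"
```

```text
[[-0.912, -0.411, 0.0], [-0.411, 0.912, -0.0], [-0.0, -0.0, -1.0]]$[0]: bad value
$[0]: bad value
```

View pics/c1.png

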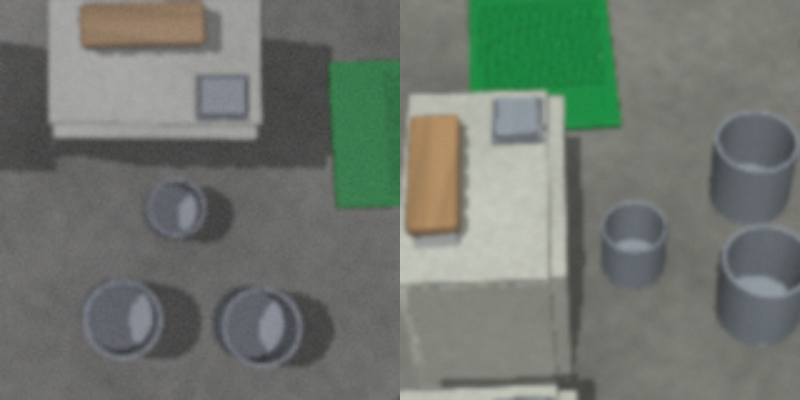

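The arm has not moved: both calls were refused, and the picture shows the scene unchanged. I'll write every key in each row.

```bash
python3 -m pendant '[{"x":0.84,"y":1,"z":0,"rx":0,"ry":0,"rz":-0.135,"claw":1},{"x":0.84,"y":1,"z":0,"rx":0,"ry":0,"rz":-0.135,"claw":1},{"x":0.84,"y":1,"z":0,"rx":0,"ry":0,"rz":-0.135,"claw":1},{"x":0.84,"y":1,"z":0,"rx":0,"ry":0,"rz":-0.135,"claw":1},{"x":0.84,"y":1,"z":0,"rx":0,"ry":0,"rz":-0.135,"claw":1},{"x":0.84,"y":1,"z":0,"rx":0,"ry":0,"rz":-0.135,"claw":1},{"x":0.84,"y":1,"z":0,"rx":0,"ry":0,"rz":-0.135,"claw":1},{"x":0.84,"y":1,"z":0,"rx":0,"ry":0,"rz":-0.135,"claw":1}]'
```

```text
time_s: 2.2
tcp_pos: [0.4667, -0.32, 0.2225]
ee_rot: [[-1.0, 0.001, -0.0], [0.001, 1.0, -0.0], [0.0, -0.0, -1.0]]
wrist_force: [-0.0, 0.1, -0.7]
gripper_width: 1.0
gripper_force: 0.0
```

```bash
python3 -m pendant '[{"x":0,"y":0.536,"z":0,"rx":0,"ry":0,"rz":0,"claw":1},{"x":0,"y":0.536,"z":0,"rx":0,"ry":0,"rz":0,"claw":1},{"x":0,"y":0.536,"z":0,"rx":0,"ry":0,"rz":0,"claw":1},{"x":0,"y":0.536,"z":0,"rx":0,"ry":0,"rz":0,"claw":1},{"x":0,"y":0.536,"z":-0.2,"rx":0,"ry":0,"rz":0,"claw":1},{"x":0,"y":0.536,"z":-0.5,"rx":0,"ry":0,"rz":0,"claw":1},{"x":0,"y":0.536,"z":-0.5,"rx":0,"ry":0,"rz":0,"claw":1},{"x":0,"y":0.536,"z":-0.5,"rx":0,"ry":0,"rz":0,"claw":1}]'
python3 -c "
from h import *
q=capture('side');p=capture('top')
cv2.imwrite('pics/c2.png',np.hstack([cv2.resize(x['color'][a:a+160,b:b+160],(400,400),interpolation=cv2.INTER_CUBIC)[:,:,::-1] for x,a,b in((p,180,300),(q,120,250))]))"
```

```text
time_s: 3.2
tcp_pos: [0.4675, -0.187, 0.0979]
ee_rot: [[-1.0, 0.001, -0.0], [0.001, 1.0, -0.001], [0.0, -0.001, -1.0]]
wrist_force: [-0.0, -0.3, 1.3]
gripper_width: 0.998
gripper_force: 0.0
```

View pics/c2.png

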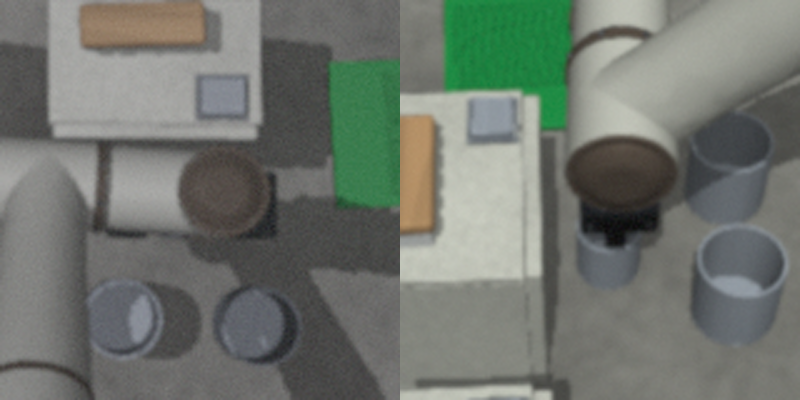

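Side view: the finger (615,240) is lined up with the cup (608,255). I'll descend in two steps and watch the force.

```bash
python3 -m pendant '[{"x":0,"y":0,"z":-0.04,"rx":0,"ry":0,"rz":0,"claw":1},{"x":0,"y":0,"z":-0.07,"rx":0,"ry":0,"rz":0,"claw":1},{"x":0,"y":0,"z":-0.1,"rx":0,"ry":0,"rz":0,"claw":1},{"x":0,"y":0,"z":-0.12,"rx":0,"ry":0,"rz":0,"claw":1},{"x":0,"y":0,"z":-0.14,"rx":0,"ry":0,"rz":0,"claw":1},{"x":0,"y":0,"z":-0.14,"rx":0,"ry":0,"rz":0,"claw":1},{"x":0,"y":0,"z":-0.14,"rx":0,"ry":0,"rz":0,"claw":1},{"x":0,"y":0,"z":-0.14,"rx":0,"ry":0,"rz":0,"claw":1}]'
```

```text
time_s: 4.3
tcp_pos: [0.4672, -0.1857, 0.0628]
ee_rot: [[-1.0, 0.0, 0.0], [0.0, 1.0, -0.0], [-0.0, -0.0, -1.0]]
wrist_force: [-0.4, -0.6, 0.9]
gripper_width: 1.0
gripper_force: 0.0
```

```bash
python3 -m pendant '[{"x":0,"y":0,"z":-0.05,"rx":0,"ry":0,"rz":0,"claw":1},{"x":0,"y":0,"z":-0.1,"rx":0,"ry":0,"rz":0,"claw":1},{"x":0,"y":0,"z":-0.15,"rx":0,"ry":0,"rz":0,"claw":1},{"x":0,"y":0,"z":-0.16,"rx":0,"ry":0,"rz":0,"claw":1},{"x":0,"y":0,"z":-0.16,"rx":0,"ry":0,"rz":0,"claw":0.9},{"x":0,"y":0,"z":-0.16,"rx":0,"ry":0,"rz":0,"claw":0.84},{"x":0,"y":0,"z":-0.16,"rx":0,"ry":0,"rz":0,"claw":0.78},{"x":0,"y":0,"z":-0.16,"rx":0,"ry":0,"rz":0,"claw":0.78}]'
```

```text
time_s: 5.3
tcp_pos: [0.4673, -0.1857, 0.0229]
ee_rot: [[-1.0, 0.0, 0.001], [0.0, 1.0, -0.0], [-0.001, -0.0, -1.0]]
wrist_force: [0.5, 1.5, 1.7]
gripper_width: 0.826
gripper_force: 29.8
```

Gripped at 72 mm, which matches the cup's size. I'll slide it level along −y.

```bash
python3 -m pendant '[{"x":0,"y":-0.06,"z":0,"rx":0,"ry":0,"rz":0,"claw":0.78},{"x":0,"y":-0.14,"z":0,"rx":0,"ry":0,"rz":0,"claw":0.78},{"x":0,"y":-0.22,"z":0,"rx":0,"ry":0,"rz":0,"claw":0.78},{"x":0,"y":-0.3,"z":0,"rx":0,"ry":0,"rz":0,"claw":0.78},{"x":0,"y":-0.38,"z":0,"rx":0,"ry":0,"rz":0,"claw":0.78},{"x":0,"y":-0.45,"z":0,"rx":0,"ry":0,"rz":0,"claw":0.78},{"x":0,"y":-0.49,"z":0,"rx":0,"ry":0,"rz":0,"claw":0.78},{"x":0,"y":-0.49,"z":0,"rx":0,"ry":0,"rz":0,"claw":0.78}]'
python3 -m pendant '[{"x":0,"y":0,"z":0,"rx":0,"ry":0,"rz":0,"claw":0.85},{"x":0,"y":0,"z":0,"rx":0,"ry":0,"rz":0,"claw":0.9},{"x":0,"y":0,"z":0,"rx":0,"ry":0,"rz":0,"claw":1},{"x":0,"y":0,"z":0,"rx":0,"ry":0,"rz":0,"claw":1},{"x":0,"y":0,"z":0.08,"rx":0,"ry":0,"rz":0,"claw":1},{"x":0,"y":0,"z":0.2,"rx":0,"ry":0,"rz":0,"claw":1},{"x":0,"y":0,"z":0.4,"rx":0,"ry":0,"rz":0,"claw":1},{"x":0,"y":0,"z":0.4,"rx":0,"ry":0,"rz":0,"claw":1}]'
```

```text
time_s: 6.3
tcp_pos: [0.4673, -0.3098, 0.023]
ee_rot: [[-1.0, 0.001, 0.001], [0.001, 1.0, -0.001], [-0.001, -0.001, -1.0]]
wrist_force: [-0.3, -3.2, 3.5]
gripper_width: 0.822
gripper_force: 29.7
time_s: 7.3
tcp_pos: [0.4697, -0.309, 0.1267]
ee_rot: [[-1.0, -0.001, 0.008], [-0.001, 1.0, -0.003], [-0.008, -0.003, -1.0]]
wrist_force: [0.6, -0.6, -0.9]
gripper_width: 1.002
gripper_force: 0.0
```

```bash
python3 -m pendant '[{"x":0,"y":0,"z":0.25,"rx":0,"ry":0,"rz":0,"claw":0},{"x":0,"y":0,"z":0.5,"rx":0,"ry":0,"rz":0,"claw":0},{"x":0,"y":0,"z":0.56,"rx":0,"ry":0,"rz":0,"claw":0},{"x":0.1,"y":0.1,"z":0.56,"rx":0,"ry":0,"rz":0,"claw":0},{"x":0.3,"y":0.25,"z":0.56,"rx":0,"ry":0,"rz":0,"claw":0},{"x":0.48,"y":0.348,"z":0.56,"rx":0,"ry":0,"rz":0,"claw":0},{"x":0.48,"y":0.348,"z":0.56,"rx":0,"ry":0,"rz":0,"claw":0},{"x":0.48,"y":0.348,"z":0.56,"rx":0,"ry":0,"rz":0,"claw":0}]'
python3 -c "
from h import *
q=capture('side');p=capture('top')
for x in (q,p): print([(d['centre'],round(d['conf'],2),onz(x,d['centre'],.04).tolist()) for d in search_frame(x,'cup')])
cv2.imwrite('pics/c3.png',np.hstack([cv2.resize(x['color'][a:a+160,b:b+160],(400,400),interpolation=cv2.INTER_CUBIC)[:,:,::-1] for x,a,b in((p,180,320),(q,100,230))]))"
```

```text
time_s: 8.3
tcp_pos: [0.5863, -0.2209, 0.2608]
ee_rot: [[-1.0, 0.0, -0.003], [0.0, 1.0, 0.001], [0.003, 0.001, -1.0]]
wrist_force: [0.4, 0.4, -0.3]
gripper_width: 0.171
gripper_force: 0.0
[([380.3, 235.6], 0.98, [0.3458, -0.1184, 0.04]), ([381.6, 185.9], 0.88, [0.3223, -0.2955, 0.04]), ([330.2, 182.2], 0.63, [0.4723, -0.3152, 0.04])]
[([357.3, 305.4], 0.75, [0.3379, -0.1481, 0.04]), ([407.6, 265.1], 0.68, [0.4644, -0.3056, 0.04]), ([400.8, 314.1], 0.58, [0.3124, -0.2829, 0.04]), ([260.5, 216.4], 0.34, [0.6149, 0.1583, 0.04])]
```

View pics/c3.png

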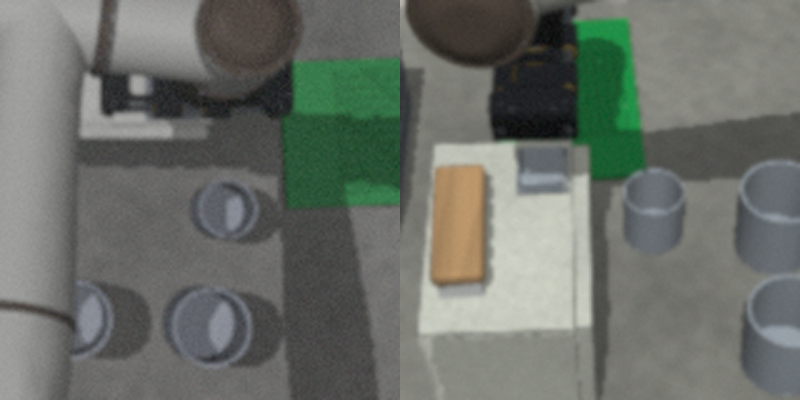

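The cup stands upright at about (0.468, -0.310), 162 mm off the centre line and clear of the door. The gripper is above the catch. Pressing now.

```bash
python3 -m pendant '[{"x":0,"y":0,"z":-0.06,"rx":0,"ry":0,"rz":0,"claw":0},{"x":0,"y":0,"z":-0.12,"rx":0,"ry":0,"rz":0,"claw":0},{"x":0,"y":0,"z":-0.17,"rx":0,"ry":0,"rz":0,"claw":0},{"x":0,"y":0,"z":-0.19,"rx":0,"ry":0,"rz":0,"claw":0},{"x":0,"y":0,"z":-0.205,"rx":0,"ry":0,"rz":0,"claw":0},{"x":0,"y":0,"z":-0.215,"rx":0,"ry":0,"rz":0,"claw":0},{"x":0,"y":0,"z":-0.22,"rx":0,"ry":0,"rz":0,"claw":0},{"x":0,"y":0,"z":-0.22,"rx":0,"ry":0,"rz":0,"claw":0}]'
```

```text
time_s: 9.5
tcp_pos: [0.5868, -0.2212, 0.2081]
ee_rot: [[-1.0, 0.0, -0.0], [0.0, 1.0, -0.0], [0.0, -0.0, -1.0]]
wrist_force: [-3.8, 2.2, 4.6]
gripper_width: 0.007
gripper_force: 2.2
```

```bash
python3 -m pendant '[{"x":0,"y":0,"z":-0.006,"rx":0,"ry":0,"rz":0,"claw":0},{"x":0,"y":0,"z":-0.008,"rx":0,"ry":0,"rz":0,"claw":0},{"x":0,"y":0,"z":-0.008,"rx":0,"ry":0,"rz":0,"claw":0},{"x":0,"y":0,"z":-0.008,"rx":0,"ry":0,"rz":0,"claw":0},{"x":0,"y":0,"z":-0.008,"rx":0,"ry":0,"rz":0,"claw":0},{"x":0,"y":0,"z":-0.008,"rx":0,"ry":0,"rz":0,"claw":0},{"x":0,"y":0,"z":-0.008,"rx":0,"ry":0,"rz":0,"claw":0},{"x":0,"y":0,"z":-0.008,"rx":0,"ry":0,"rz":0,"claw":0}]'
python3 -m pendant '[{"x":0,"y":0,"z":0.08,"rx":0,"ry":0,"rz":0,"claw":0},{"x":0,"y":0,"z":0.2,"rx":0,"ry":0,"rz":0,"claw":0},{"x":0,"y":0,"z":0.4,"rx":0,"ry":0,"rz":0,"claw":0},{"x":0,"y":0,"z":0.4,"rx":0,"ry":0,"rz":0,"claw":0},{"x":0,"y":0,"z":0.4,"rx":0,"ry":0,"rz":0,"claw":0},{"x":0,"y":0,"z":0.4,"rx":0,"ry":0,"rz":0,"claw":0},{"x":0,"y":0,"z":0.4,"rx":0,"ry":0,"rz":0,"claw":0},{"x":0,"y":0,"z":0.4,"rx":0,"ry":0,"rz":0,"claw":0}]'
python3 -c "
from h import *
q=capture('side');p=capture('top')
cv2.imwrite('pics/c4.png',np.hstack([cv2.resize(x['color'][a:a+200,b:b+200],(400,400),interpolation=cv2.INTER_CUBIC)[:,:,::-1] for x,a,b in((p,170,280),(q,100,230))]))"
```

```text
time_s: 10.5
tcp_pos: [0.5869, -0.2212, 0.2064]
ee_rot: [[-1.0, 0.0, 0.0], [0.0, 1.0, -0.0], [-0.0, -0.0, -1.0]]
wrist_force: [-3.6, 1.6, 6.7]
gripper_width: 0.006
gripper_force: 3.4
time_s: 11.5
tcp_pos: [0.587, -0.2212, 0.3049]
ee_rot: [[-1.0, 0.0, -0.001], [0.0, 1.0, 0.0], [0.001, 0.0, -1.0]]
wrist_force: [-0.5, 0.4, -0.1]
gripper_width: 0.006
gripper_force: 0.0
```

View pics/c4.png

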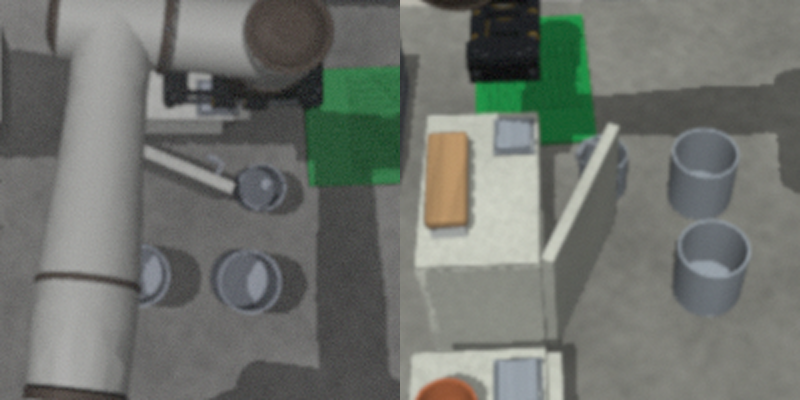

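The door stands ajar: its free edge is near (235,185) in the top half of the picture. The cup is beside it, upright, and the fingers are clear of everything. Handing in.

```bash
python3 -c "
from station import *
print(finish_job())"
```

```text
the job is handed in; nothing more can be done
None
```

The job is handed in: the cup slid upright along the ledge to about 162 mm right of the wide cupboard's centre line, the catch was pressed and its door stands ajar. I saw nothing else disturbed, though the last picture left out the narrow cupboard's front, the holder and the bottle, and no verdict was returned.

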